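Seat a honed iron in a block plane

ROBOT

A 6-joint arm with a two-finger parallel gripper is mounted at the origin on the work surface. World frame = base frame: x ahead of the robot, y to its left, z up, the work surface at z = 0. Lengths are in m, angles in degrees, forces in N, time in s.
With the tool pointing down it reaches from about 0.325 to 0.875 m from the base axis. Payload 4.4 kg.
Tool frame: the origin (TCP) lies midway between the tips of the shut fingers; the grasp point (between the pads) lies 19 mm behind it (r.tcp_to_grasp is the distance from the TCP to the grasp point, in m); z points along the fingers, y is the line along which they close (so a half turn about z gives the same grasp; the last joint's range is limited). The gripper opens to 85 mm and grips with 20 to 120 N. Pads are 22 mm wide; open, the fingers measure 114 mm over their backs; the gripper's body (76 mm by 85 mm) begins 54 mm behind the grasp point. The pads swing forward as they close: fully open they stand 13 mm farther back than shut.
Start: joints at [-83.509, 11.837, 88.321, -0, 79.842, -8.623], TCP at [0.15, -0.555, 0.231] pointing down, gripper open.
Joint ranges: [-156.59, 156.59], [-49.26, 127.26], [12.9, 141.05], [-63.56, 243.56], [4.71, 150.69], [-161.64, 161.64]. Speed limits (degrees/s): [159.86, 159.86, 180, 180, 180, 180].

INTERFACE

Orientations are given as [roll, pitch, yaw] about the fixed x, y, z axes, in that order (R = Rz(yaw) Ry(pitch) Rx(roll)).
In Python, from plant import get_state, vision, job_done, r gives the robot as it stands.
- The arm moves only by the tool apply_moves, never from a script. Its argument "series" is text: rows parted by semicolons, each of 6 numbers parted by spaces: the shift along the tool's x, y, z in mm, then the turn, a rotation vector about the tool's x, y, z in degrees. A call has 1 to 12 rows; each row is the pose to reach, as a shift and turn from the pose commanded when the call began, along the tool's axes at that moment; what a row does not reach only later rows make up. A row lasts 1/12 s, in which the tool goes at most 41.7 mm and 7.16 degrees, less where a joint would pass 70% of its speed; a pose out of reach is approached as far as the arm can. A call with a gripper value outside its range is refused whole. "fingers" is the opening, from -1 (shut) to 1 (fully open), so that 0 is half open, set as the call begins (left out, the last holds). The fingers move at their own pace and stop on an object; "newtons" is the grip in N (left out, the last holds). Time passes only in rows, so rows that repeat a pose let the fingers close. It gives the time, the measured TCP pose, the force, the opening and the grip force at its end, in the units of the state.
- get_state(): the state, without advancing time (a new reading comes with each control period).
- vision.grab_frame(name): name is "side" or "top"; returns (picture, depth): 420x560x3 uint8, red, green, blue; 420x560 float32, m along the optical axis (not along the pixel's ray), 0 where there is no reading.
- vision.camera_info(name): a dict with "mtx" (3x3 intrinsics, pixels), "rvec" (rotation vector, rad) and "tvec" (3), from world to camera coordinates, as OpenCV has them. Camera axes: x right, y down, z forward; pixel columns grow to the right and rows downward; lengths in m; the calibration is good to about 2 mm. A picture is of the moment at which its call begins. camera_info takes no time and is no camera call.
- job_done(): hands the job in; it is judged then, once.
The state is a dict: "time_s": time; "joints": joint angles; "qvel": joint speeds; "tau": joint torques, N m; "ee_pos": TCP position; "tcp_rot": TCP orientation; "contact_force": force on the tool from outside, world axes, zero at the start; "moment": the same for the moment, N m; "width": finger opening in m; "grasp_force": force on a finger pad.
Only numpy, scipy, OpenCV 4.12 (cv2) and the standard library are available. Lean on these libraries where they do the work, as an engineer would, in place of code of your own. Each camera call takes 0.05 s, during which the arm holds its last target. There are 200 camera calls.

TASK

The plane iron is back from the strop: lay it in the block plane as it lies now, bevel up and cutting edge towards the mouth, sliding it in from the heel under the open lever cap until its cut-out drops over the adjuster pin and it lies flat on its bed. Then swing the lever cap gently back down until it rests on the iron. Feel for the pin gently, never force the iron, and leave everything else on the bench where it is.

Things in the scene. Friction and masses are not known exactly. Their poses are not given: they have to be found in the camera images.
- iron_mid (a point): centre (half-way up) of the loose steel plane iron: flat bar 150 long (x), 40 wide (y), 5 thick (z, up), 0.2 to 0.28 kg. +x points to its bevelled cutting edge (at +75), -x to its plain tail. A cut-out through it, 8 long (x) by 10 wide (y), is centred at x = -50, y = 0. It starts bevel up, lying along the strop block, its long edges overhanging the block by about 6 on each side
- strop: narrow wooden strop block with a leather face, fixed: 200 (x) x 28 (y) x 33 high, origin under its centre; the iron lies along it
- plane: low-angle block plane, 165 long, fixed in a plywood cradle 226 (x) x 100 (y) x 12 high; origin on the bench under its centre. x points from heel to toe, z up. Its sloping bed carries the iron and slopes down to the toe. A brass toe knob at x = 67 (radius 12) tops at z = 50, the cheeks at z = 50
- bed (a point): point on the plane's bed, 33 behind the plane's origin and 29 up. x runs down the slope to the mouth, z is the bed's normal (leaning 12 degrees to the toe), y across. Bed surface: z = 0, x from -75 to +75 (mouth); 42 wide for x > 25, behind that a rib 22 wide, free at its sides from 20 above the bench up. Iron seated: its centre at z = 2.5, y within 2 of 0, x from -17 to +1
- entry (a point): middle of the bed (on its surface, bed frame x = 30) where the iron enters between the plane's cheeks; axes as bed. Inner faces of the cheeks at y = +-22 from here to the mouth, flared a little wider over the 25 before; the iron (40 wide) goes in between, below the lever cap's cross pin
- pin_zone (a point): middle of the 16 long zone on the bed's centre line (bed frame x = -66 to -50, y = 0) in which the brass depth-adjuster pin stands, anywhere in it: wherever the adjuster was left, not measured. The pin is 6 in diameter and stands 4.5 up from the bed, to this point's height; it does not yield. The iron's cut-out must drop over it
- cap_hinge (a point): axis of the lever cap's cross pin, radius 5, half-way between the cheeks (bed frame x = 52, z = 22); turns with the cap. There is 17 between it and the bed for the iron to pass under
- cap (a joint): angle of the brass lever cap about its cross pin (rad): 0 = closed, resting on the seated iron; at the start 1.7 to 2.1 = swung up and over, leaning to the toe (upright is 1.36). It turns stiffly (0.12 N m, about 2 N at its end) and stays where it is left; closed fingers can push it
- cap_end (a point): top of the knurled thumbscrew (19 across, 7 high) near the free end of the lever cap, 54 from its cross pin; closed it is at x = -2, z = 23 of the bed frame and may be pressed on. The cap is 34 wide and 64 long; its 20 long end block rests on the iron. The thumbscrew need not be turned
- screwdriver: screwdriver, 190 long, lying between plane and strop: leave it
- bowl: turned wooden bowl, 110 across, 55 high: leave it
- stone: honing stone in its wooden base, 75 x 200 x 34: leave it
- oil: amber oil bottle, 44 across, 120 high: leave it
- blank: round wood blank, 90 across, 70 high: leave it
- gauge: wooden marking gauge, 170 long, 62 high: leave it
- chuckjaw: steel lathe chuck, 100 across, 52 high: leave it
Things that resemble listed ones, but are neither listed nor needed, are in the scene too. Of the things that look like the part that bears iron_mid, the largest one is meant.

How it is judged (in metres and radians):
On the way:
1. the iron lies flat on the bed with its cut-out over the pin, the lever cap still open (x of iron_mid in the frame of bed between -0.019 and 0.0035 m and z of iron_mid in the frame of bed between 0.001 and 0.0037 m and angle between the z axis of iron_mid and the z axis of bed, either way round below 0.022 rad and angle between iron_mid's own z axis and vertical below 0.4 rad and value of joint cap above 0.8 rad), for 0.3 s.
At the end, for the whole second after the job is handed in: the iron lies bevel up, flat on the bed (within about 1.2 mm and 0.022 rad, which it can only do with its cut-out over the pin), its centre between -19 and +3.5 mm along the bed and within 4 mm across, in line within 0.08 rad, and the lever cap rests on it (joint below 0.07 rad), at rest (x of iron_mid in the frame of bed between -0.019 and 0.0035 m and y of iron_mid in the frame of bed between -0.004 and 0.004 m and z of iron_mid in the frame of bed between 0.001 and 0.0037 m and angle between the z axis of iron_mid and the z axis of bed, either way round below 0.022 rad and angle between iron_mid's own z axis and vertical below 0.4 rad and angle between the x axis of iron_mid and the x axis of bed, either way round below 0.08 rad and value of joint cap below 0.07 rad and velocity of joint cap between -0.05 and 0.05 rad/s); the robot touches nothing.
It fails at once if the iron is forced against the plane or its pin while it is laid in (more than 25 N with the cap open), or the cap is rammed down on it (more than 60 N in all) ((contact force between iron and plane above 25 N and value of joint cap above 0.3 rad) or contact force between iron and plane above 60 N).
It fails at once if another thing on the bench is pushed about (moved more than 20 mm) (distance of any of screwdriver, bowl, stone, oil, blank, gauge, chuckjaw from where it was at the start of the episode above 0.02 m).
It also fails if it takes over 72 s, if anything falls off the work surface, if the arm or the gripper's body presses on something with over 40 N, if the wrist force passes 120 N, or if a joint passes its speed limit or range.

## Working session

There is one attempt and no reset: what is moved stays moved. The work goes in short steps, Python scripts to look and compute and a tool call to move; the robot and the scene stay as the last step left them, time stands still between calls to the robot, and variables do not carry over. Pictures are saved under pics/ and viewed, at most 10 in all, crops included, and the job is handed in when it is done.

Besides the shell and the picture viewer there is one more tool, called after "Call:" as name(argument=value, ...) on one line, values as JSON. apply_moves: Moves the arm, as the interface text tells. Its arguments: {"type":"object","properties":{"series":{"type":"string"},"fingers":{"type":"number"},"newtons":{"type":"number"}},"required":["series"]}

```bash
ls; mkdir -p pics; cat > h.py <<'E'
import numpy as np, cv2
from scipy.spatial.transform import Rotation as R
from plant import get_state, vision, job_done, r
def cloud(name):
    im,d=vision.grab_frame(name); c=vision.camera_info(name)
    K=np.array(c["mtx"]);Rm=cv2.Rodrigues(np.array(c["rvec"],float))[0];t=np.array(c["tvec"],float).ravel()
    v,u=np.mgrid[0:420,0:560]
    P=np.stack([(u-K[0,2])/K[0,0]*d,(v-K[1,2])/K[1,1]*d,d],-1)
    W=(P-t)@Rm
    W[d==0]=np.nan
    return im,W
def proj(name,p):
    c=vision.camera_info(name)
    return cv2.projectPoints(np.atleast_2d(np.array(p,float)),np.array(c["rvec"],float),np.array(c["tvec"],float),np.array(c["mtx"]),None)[0][:,0]
E
python3 - <<'E'
from h import *
for n in("top","side"):
    im,W=cloud(n); np.savez(f"{n}0.npz",im=im,W=W)
    cv2.imwrite(f"pics/{n}0.png",cv2.resize(im[:,:,::-1],(800,600),interpolation=cv2.INTER_CUBIC))
    c=vision.camera_info(n);print(n,-cv2.Rodrigues(np.array(c["rvec"],float))[0].T@np.array(c["tvec"],float).ravel())
s=get_state();print(s)
E
```

```text
pics
top [ 0.22790604 -0.05188255  1.5100258 ]
side [0.48385054 0.7755359  1.01559874]
{'time_s': 0.1, 'joints': array([-8.35088467e+01,  1.18807776e+01,  8.83961651e+01, -2.81977689e-04,
        7.98381952e+01, -8.62285498e+00]), 'qvel': array([ 0.05156958, -0.0196781 , -0.25672557, -0.00691571, -0.00663911,
        0.02725954]), 'tau': array([-6.87330412e-04, -3.84096050e+01, -2.92549020e+01, -1.17033960e-04,
        4.90062244e-03,  1.17307252e-05]), 'ee_pos': array([ 0.14983955, -0.55445043,  0.23023157]), 'tcp_rot': array([-1.79886122e+02, -1.69882702e-02,  1.51140414e+01]), 'contact_force': array([-0.40357904, -0.71233798,  0.81375797]), 'moment': array([-0.0288711 , -0.00150375,  0.06658422]), 'grasp_force': 0.0, 'width': 0.08521225207027475}
```

View pics/top0.png

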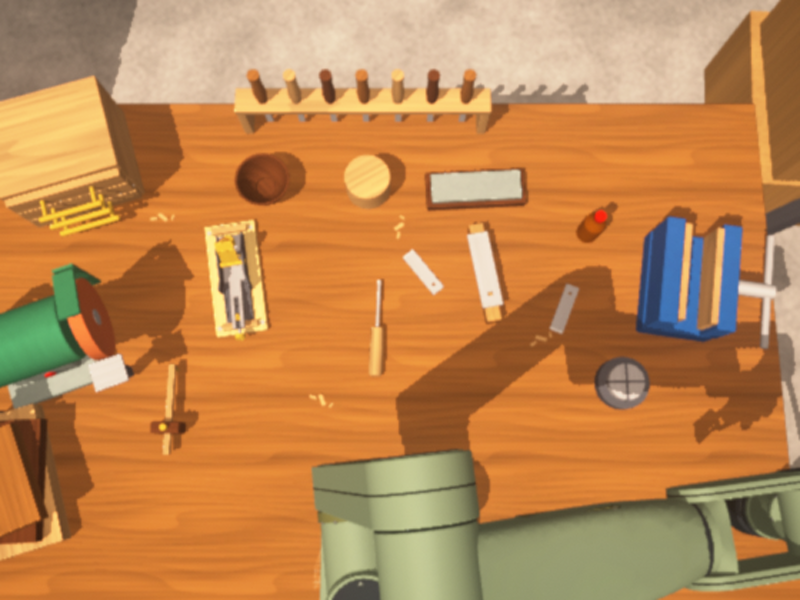

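View pics/side0.png

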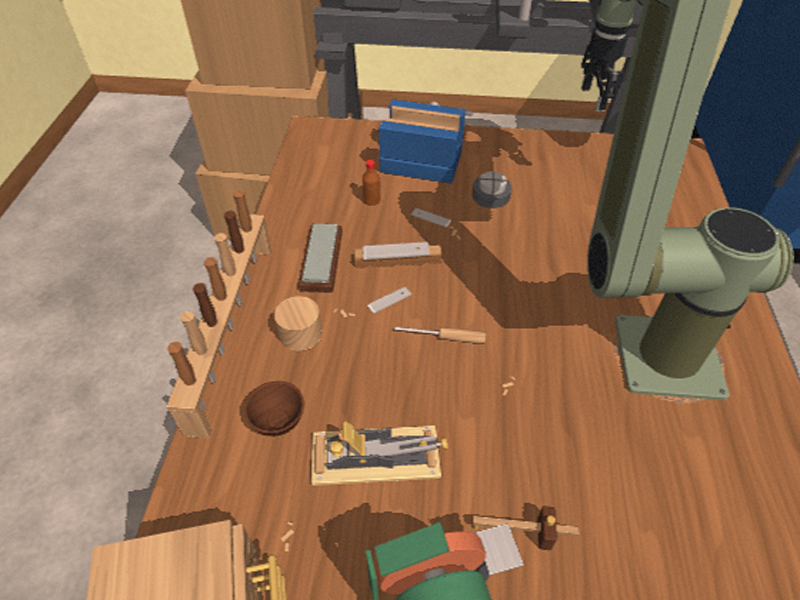

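Candidates for the iron (top view): on the strop block (485,268), a loose one at (423,271), and one at (564,308). The one on the strop is the longest and lies along the strop block as described. I'll confirm it in a crop and measure it along with the plane.

```bash
python3 - <<'E'
from h import *
T=np.load("top0.npz");S=np.load("side0.npz")
def crop(im,u0,v0,w,h): return cv2.resize(im[v0:v0+h,u0:u0+w,::-1],(400,300),interpolation=cv2.INTER_CUBIC)
a=crop(T["im"],280,150,112,84);b=crop(T["im"],120,150,112,84);c=crop(S["im"],230,150,96,72);d=crop(S["im"],212,286,112,84)
cv2.imwrite("pics/crop0.png",np.vstack([np.hstack([a,b]),np.hstack([c,d])]))
# iron on strop: points with z 0.034..0.042
for n,D in(("top",T),("side",S)):
    W=D["W"]
    c=np.nanmean(W[185:190,338:342].reshape(-1,3),0) if n=="top" else np.nanmean(W[174:178,275:280].reshape(-1,3),0)
    print(n,c)
    near=(abs(W[...,0]-c[0])<.14)&(abs(W[...,1]-c[1])<.07)
    im=D["im"].astype(int); grey=(im.max(-1)-im.min(-1)<40)
    m=near&(W[...,2]>.025)&grey
    p=W[m]; z=np.median(p[:,2])
    rect=cv2.minAreaRect((p[:,:2]*1000).astype(np.float32)); print("iron z",z,len(p),rect)
    m=near&(W[...,2]>.022); print("strop+iron",cv2.minAreaRect((W[m][:,:2]*1000).astype(np.float32)))
    # cradle
    px=(165,195) if n=="top" else (262,330)
    c=W[px[1],px[0]];print("plane px",c)
    near=(abs(W[...,0]-c[0])<.17)&(abs(W[...,1]-c[1])<.1)
    m=near&(W[...,2]>.007)&(W[...,2]<.1);print("cradle",cv2.minAreaRect((W[m][:,:2]*1000).astype(np.float32)), m.sum())
    print("bench z",np.nanmedian(W[near&(W[...,2]<.006)][:,2]))
E
```

```text
top [ 0.58469626 -0.21989459  0.03994544]
iron z 0.039611011730107185 598 ((622.013427734375, -206.58905029296875), (228.51524353027344, 47.69850158691406), 16.821794509887695)
strop+iron ((601.8203125, -217.11712646484375), (133.03094482421875, 245.65138244628906), 89.95657348632812)
plane px [0.56477001 0.26975059 0.0275699 ]
cradle ((565.3652954101562, 271.0472412109375), (199.12867736816406, 340.0245361328125), 89.47330474853516) 3083
bench z 0.0010015640168924735
side [ 0.5791245  -0.21366465  0.03847122]
iron z 0.037874485965651745 417 ((580.1614990234375, -215.31080627441406), (150.0902557373047, 47.3270378112793), 9.667007446289062)
strop+iron ((596.625, -208.9005126953125), (129.66725158691406, 243.97100830078125), 89.58195495605469)
plane px [0.56743024 0.30950387 0.00922414]
cradle ((590.0968627929688, 276.6920166015625), (131.78988647460938, 294.4826965332031), 89.42929077148438) 3402
bench z 0.00033132358768802445
```

View pics/crop0.png

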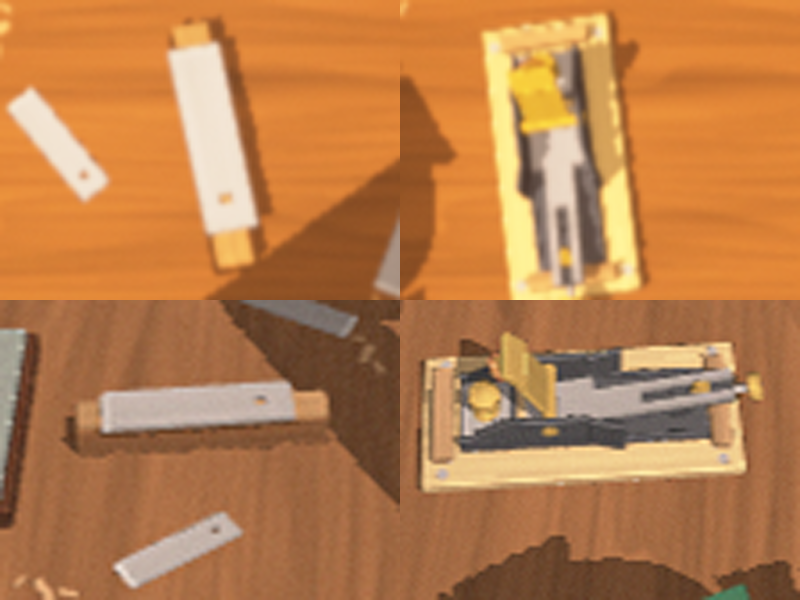

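The crop confirms it. The strop iron (crop top-left, centre about (213,138)) is far larger than the loose one, with its cut-out at the robot-side end (225,198) and the bevel at the far end. The plane's heel faces the robot and its cap leans to the toe. The pin shows as yellow at about (565,257).

```bash
python3 - <<'E'
from h import *
T=np.load("top0.npz");S=np.load("side0.npz")
def comp(m,u,v):
    n,l=cv2.connectedComponents(m.astype(np.uint8),connectivity=4); return l==l[v,u]
def fit(W,m,z):
    p=W[m];return cv2.minAreaRect((p[:,:2]*1000).astype(np.float32)),len(p)
for n,D in(("top",T),("side",S)):
    W=D["W"];im=D["im"].astype(int);hsv=cv2.cvtColor(D["im"],cv2.COLOR_RGB2HSV).astype(int)
    u,v=(340,185) if n=="top" else (275,175)
    m=comp((hsv[...,1]<70)&(W[...,2]>.03)&(W[...,2]<.05),u,v)
    print(n,"iron",fit(W,m,0),"z",np.median(W[m][:,2]),"mean",W[m].mean(0))
    # strop+iron PCA dir
    q=W[m][:,:2];a=np.linalg.svd(q-q.mean(0),full_matrices=False)[2][0];print("yaw",np.degrees(np.arctan2(a[1],a[0])))
    holes=[]
    k=cv2.morphologyEx(m.astype(np.uint8),cv2.MORPH_CLOSE,np.ones((9,9)))&~m
    nn,l,st,ce=cv2.connectedComponentsWithStats(k.astype(np.uint8))
    for i in range(1,nn):
        if st[i,4]>4: print("hole",st[i],W[l==i].mean(0))
    u,v=(165,195) if n=="top" else (262,335)
    for zz in(.006,.008):
        m=comp((W[...,2]>zz)&(W[...,2]<.12),u,v);print("cradle",zz,fit(W,m,0))
    # knob / yellow things in plane
    c=W[v,u]
    near=(abs(W[...,0]-.565)<.15)&(abs(W[...,1]-.27)<.07)
    yel=near&(hsv[...,0]>=20)&(hsv[...,0]<34)&(hsv[...,1]>140)&(W[...,2]>.02)
    nn,l,st,ce=cv2.connectedComponentsWithStats(yel.astype(np.uint8))
    for i in range(1,nn):
        if st[i,4]>3: print("yellow",st[i],np.round(W[l==i].mean(0),4),np.round(W[l==i].min(0),4),np.round(W[l==i].max(0),4))
E
```

```text
top iron (((581.7916870117188, -218.14112854003906), (148.9081268310547, 40.816650390625), 11.074078559875488), 702) z 0.039470654292353746 mean [ 0.58229848 -0.21849008  0.0395298 ]
yaw -169.30801849200117
hole [341 203   5   4  12] [nan nan nan]
cradle 0.006 (((565.6358032226562, 275.7828674316406), (246.57080078125, 105.92267608642578), 9.129530906677246), 2765)
cradle 0.008 (((563.880615234375, 273.4018859863281), (242.2994384765625, 101.22269439697266), 8.809672355651855), 2687)
yellow [150 164  19  23 226] [0.6067 0.2802 0.0708] [0.5872 0.2587 0.0362] [0.6486 0.2987 0.1062]
yellow [165 220   3   4   9] [0.4862 0.2606 0.0417] [0.4826 0.2583 0.0369] [0.49   0.2639 0.0469]
yellow [164 233   6   5  21] [0.4494 0.2563 0.0424] [0.4451 0.2502 0.0286] [0.4543 0.2649 0.0508]
side iron (((579.5284423828125, -215.634521484375), (151.541259765625, 48.73259353637695), 11.017640113830566), 427) z 0.03787418495610702 mean [ 0.58056376 -0.21581432  0.03776883]
yaw 10.356871475569884
cradle 0.006 (((561.998291015625, 273.3623046875), (241.75144958496094, 104.13932800292969), 8.811820030212402), 3304)
cradle 0.008 (((561.861572265625, 274.4573974609375), (241.7888946533203, 101.77523040771484), 8.62924575805664), 3263)
yellow [240 300   2   8  11] [0.6189 0.2873 0.0966] [0.6162 0.2781 0.0911] [0.6224 0.2988 0.1008]
yellow [310 309   3   3   5] [0.4488 0.2602 0.0415] [0.4456 0.2583 0.039 ] [0.451  0.262  0.0434]
yellow [237 312   2   3   4] [0.6299 0.2886 0.0497] [0.6286 0.2858 0.0485] [0.6312 0.2918 0.0514]
yellow [235 317   3   2   5] [0.6336 0.2935 0.0329] [0.6306 0.2898 0.0229] [0.6373 0.2971 0.0432]
```

```bash
python3 - <<'E'
from h import *
from scipy.optimize import least_squares
T=np.load("top0.npz");S=np.load("side0.npz")
B=R.from_euler('y',12,degrees=True)
for n,D in(("top",T),("side",S)):
    W=D["W"]
    near=(abs(W[...,0]-.57)<.16)&(abs(W[...,1]-.275)<.09)
    m=near&(W[...,2]>.006)&(W[...,2]<.018)
    m=cv2.morphologyEx(m.astype(np.uint8),cv2.MORPH_OPEN,np.ones((2,2)))>0
    q=W[m]
    rc=cv2.minAreaRect((q[:,:2]*1000).astype(np.float32));print(n,"lowrect",rc,"z",np.median(q[:,2]))
    # refine: image edge alignment of the cradle outline (top rectangle z=12mm)
    g=cv2.GaussianBlur(cv2.cvtColor(D["im"],cv2.COLOR_RGB2LAB)[...,1:].astype(np.float32),(0,0),1)
    h=cv2.cvtColor(D["im"],cv2.COLOR_RGB2GRAY).astype(np.float32)
    f=cv2.GaussianBlur(h,(0,0),.8)
    from scipy.ndimage import map_coordinates
    def lines(x,y,a):
        res=[]
        Rz=R.from_euler('z',a,degrees=True)
        s=np.linspace(-1,1,60)
        for sg,ax in((1,0),(-1,0),(1,1),(-1,1)):
            def pts(off):
                P=np.zeros((60,3));P[:,2]=.012
                if ax==0:P[:,0]=sg*(.113+off);P[:,1]=s*.044
                else:P[:,1]=sg*(.050+off);P[:,0]=s*.10
                uv=proj(n,Rz.apply(P)+[x,y,0]);return map_coordinates(f,[uv[:,1],uv[:,0]],order=1)
            res.append(np.mean(abs(pts(.0025)-pts(-.0025))))
        return sum(res)
    best=max(((lines(x,y,a),x,y,a) for x in np.arange(.558,.582,.001) for y in np.arange(.264,.284,.001) for a in np.arange(6,11.5,.5)))
    print("edgefit",best)
    for lo,hi in((0,1),):
        x,y,a=best[1:]
        Q=R.from_euler('z',a,degrees=True)
        for nm,(u0,v0,w,hh) in ({"pin":(165,220,3,4)} if n=="top" else {"pin":(292,300,1,1)}).items():
            p=W[v0:v0+hh,u0:u0+w].reshape(-1,3).mean(0); pl=Q.inv().apply(p-[x,y,0]); print(nm,"plane",pl,"bed",B.inv().apply(pl-[-.033,0,.029]))
E
```

```text
top lowrect ((569.0750122070312, 270.3624572753906), (232.9985809326172, 89.98104858398438), 13.62087631225586) z nanTraceback (most recent call last):
  File "<stdin>", line 29, in <module>
  File "<stdin>", line 29, in <genexpr>
  File "<stdin>", line 27, in lines
  File "<stdin>", line 26, in pts
  File "h.py", line 13, in proj
    c=vision.camera_info(name)
ValueError: time passes only in moves, steps and waits
```

```bash
python3 - <<'E'
import re
s=open("h.py").read()
s=s.replace("def cloud","_c={}\ndef info(n):\n    if n not in _c:_c[n]=vision.camera_info(n)\n    return _c[n]\ndef cloud").replace("c=vision.camera_info(name)","c=info(name)")
open("h.py","w").write(s)
E
cat > fit.py <<'E'
from h import *
from scipy.ndimage import map_coordinates
B=R.from_euler('y',12,degrees=True)
def edge(n,im,hx,hy,z,x0,y0,a0,rng=.012,ra=2.5,sides=((1,0),(-1,0),(1,1),(-1,1)),inset=.85):
    f=cv2.GaussianBlur(im.astype(np.float32),(0,0),.8)
    s=np.linspace(-inset,inset,50);P=[]
    for off in(.0025,-.0025):
        for sg,ax in sides:
            q=np.full((50,3),z)
            if ax==0:q[:,0]=sg*(hx+off);q[:,1]=s*hy
            else:q[:,1]=sg*(hy+off);q[:,0]=s*hx
            P.append(q)
    P=np.vstack(P)
    def score(x,y,a):
        uv=proj(n,R.from_euler('z',a,degrees=True).apply(P)+[x,y,0])
        v=np.stack([map_coordinates(f[...,c],[uv[:,1],uv[:,0]],order=1) for c in range(3)],-1).reshape(2,-1,3)
        return np.linalg.norm(v[0]-v[1],axis=-1).mean()
    b=max((score(x,y,a),x,y,a) for x in x0+np.arange(-rng,rng+.001,.002) for y in y0+np.arange(-rng,rng+.001,.002) for a in a0+np.arange(-ra,ra+.1,.5))
    return max((score(x,y,a),x,y,a) for x in b[1]+np.arange(-.002,.0021,.0005) for y in b[2]+np.arange(-.002,.0021,.0005) for a in b[3]+np.arange(-.6,.61,.3))
E
python3 - <<'E'
from fit import *
for n in("top","side"):
    D=np.load(n+"0.npz");W=D["W"]
    c=edge(n,D["im"],.113,.05,.012,.568,.274,9.,); print(n,"cradle",np.round(c,4))
    print(n,"iron",np.round(edge(n,D["im"],.075,.02,.038,.581,-.217,11.,rng=.008,ra=2),4))
    if n=="top":
        p=np.nanmean(W[220:224,165:168].reshape(-1,3),0);pl=R.from_euler('z',c[3],degrees=True).inv().apply(p-[c[1],c[2],0]);print("pin bed",B.inv().apply(pl-[-.033,0,.029]))
E
```

```text
top cradle [72.8366  0.5715  0.275   8.8   ]
top iron [93.8107  0.582  -0.219  10.7   ]
pin bed [-0.05482328 -0.0011324   0.00124826]
side cradle [77.4204  0.57    0.277   8.7   ]
side iron [62.2859  0.5795 -0.2175 11.    ]
```

```bash
cat > p.py <<'E'
# python3 p.py "dx dy dz rx ry rz" ("" = none) -- updates commanded pose; then targets "x y z roll pitch yaw" (mm,deg) print rows
import sys,json,os
from h import *
f="cmd.json"
c=json.load(open(f)) if os.path.exists(f) else None
if c is None:
    p=np.array([150.,-555,231]);q=R.from_euler('xyz',[180,0,15.114],degrees=True)
else: p=np.array(c[0]);q=R.from_quat(c[1])
if sys.argv[1]:
    a=np.array(sys.argv[1].split(),float); p=p+q.apply(a[:3]); q=q*R.from_rotvec(a[3:],degrees=True)
json.dump([p.tolist(),q.as_quat().tolist()],open(f,"w"))
s=get_state();print("t",round(s["time_s"],2),"cmd",p.round(1),q.as_euler('xyz',degrees=True).round(2),"meas",(s["ee_pos"]*1000).round(1),np.round(s["tcp_rot"],2),"F",s["contact_force"].round(1),"w",round(s["width"]*1000,1),"g",s["grasp_force"])
for t in sys.argv[2:]:
    t=np.array(t.split(),float); d=q.inv().apply(t[:3]-p); w=(q.inv()*R.from_euler('xyz',t[3:],degrees=True)).as_rotvec(degrees=True)
    print("row",*d.round(1),*w.round(2))
E
python3 p.py "" "551.5 -223.6 120 180 0 10.8"; python3 - <<'E'
from h import *
W=np.load("top0.npz")["W"]
q=R.from_euler('z',8.75,degrees=True).inv().apply(np.nan_to_num(W.reshape(-1,3))-[.571,.276,0])*1000
for x in range(-110,111,10):
    row=[]
    for y in range(-45,46,6):
        m=(abs(q[:,0]-x)<5)&(abs(q[:,1]-y)<3); row.append(int(np.median(q[m,2])) if m.any() else -1)
    print(x,row)
E
```

```text
t 0.1 cmd [ 150. -555.  231.] [180.     0.    15.11] meas [ 149.8 -554.5  230.2] [-1.7989e+02 -2.0000e-02  1.5110e+01] F [-0.4 -0.7  0.8] w 85.2 g 0.0
row 474.0 -215.2 111.0 0.0 -0.0 4.31
-110 [9, 12, 9, 6, 12, 9, 13, 32, 45, 16, 12, 6, 11, 9, 8, 8]
-100 [15, 16, 22, 23, 24, 25, 26, 39, 40, 44, 22, 20, 20, 22, 13, 13]
-90 [14, 14, 19, 19, 19, 21, 39, 40, 40, 42, 18, 18, 21, 18, 12, 9]
-80 [11, 11, 14, 18, 22, 17, 38, 42, 37, 38, 19, 19, 15, 14, 11, 12]
-70 [10, 12, 13, 18, 18, 21, 36, 35, 35, 41, 20, 17, 15, 13, 10, 10]
-60 [14, 13, 13, 18, 16, 17, 35, 29, 32, 36, 18, 17, 16, 13, 14, 14]
-50 [13, 14, 12, 20, 18, 18, 30, 27, 30, 30, 18, 19, 16, 12, 12, 12]
-40 [12, 15, 14, 19, 17, 18, 31, 29, 30, 27, 17, 18, 13, 12, 12, 11]
-30 [11, 13, 18, 21, 19, 19, 30, 30, 26, 28, 19, 20, 26, 13, 13, 14]
-20 [9, 15, 24, 47, 17, 19, 27, 26, 27, 24, 18, 21, 43, -1, 12, 14]
-10 [12, 14, 13, 43, 23, 19, 22, 25, 25, 22, 21, 29, 41, 18, 13, 15]
0 [12, 13, 12, 39, 31, 23, 22, 23, 23, 22, 21, 40, 48, 14, 12, 11]
10 [13, 13, 15, 35, 52, 21, 20, 20, 21, 21, 21, 33, 49, 12, 14, 13]
20 [13, 11, 15, 42, 45, 42, 21, 40, 42, 38, 31, 39, 47, 14, 9, 8]
30 [12, 13, 13, 40, 58, 61, 61, 60, 63, 63, 59, 45, 49, 9, 15, 14]
40 [13, 13, 11, 44, 85, 75, 84, 86, 91, 88, 89, 51, 47, 17, 12, 13]
50 [12, 10, 10, 38, -1, 88, 95, 100, 102, 97, 101, 53, 51, 10, 13, 13]
60 [13, 13, 11, 32, 27, 24, 36, 92, 92, -1, -1, -1, -1, 15, 12, 13]
70 [14, 12, 14, 34, 26, 26, 45, 51, -1, -1, -1, 35, -1, 13, 13, 13]
80 [12, 14, 11, 28, 25, 20, 25, 47, 48, 25, 26, 26, 28, 15, 12, 11]
90 [10, 12, 16, 19, 21, 19, 19, 18, 18, 20, 17, 15, 20, 15, 13, 10]
100 [12, 12, 24, 25, 27, 23, 25, 23, 21, 25, 23, 23, 25, 23, 14, 14]
110 [12, 13, 14, 12, 14, 13, 12, 10, 12, 13, 14, 14, 16, 11, 13, 10]
```

Call:
apply_moves(series="474 -215 111 0 0 4.3;474 -215 111 0 0 4.3;474 -215 111 0 0 4.3;474 -215 111 0 0 4.3;474 -215 111 0 0 4.3;474 -215 111 0 0 4.3;474 -215 111 0 0 4.3;474 -215 111 0 0 4.3;474 -215 111 0 0 4.3;474 -215 111 0 0 4.3;474 -215 111 0 0 4.3;474 -215 111 0 0 4.3", fingers=0.5)

```text
time_s: 1.1
ee_pos: [0.5281, -0.2421, 0.1261]
tcp_rot: [-180.0, 0.0, 10.8]
contact_force: [0.0, -0.3, 0.1]
width: 0.0642
grasp_force: 0.0
```

Call:
apply_moves(series="0 0 0 0 0 0;0 0 0 0 0 0;0 0 0 0 0 0")

```text
time_s: 1.35
ee_pos: [0.5267, -0.2438, 0.1265]
tcp_rot: [-180.0, 0.1, 10.9]
contact_force: [-0.6, 0.7, 0.4]
width: 0.0639
grasp_force: 0.0
```

```bash
python3 p.py "445.6 -202.1 104.3 0 0 4.3" "551.5 -223.6 90 180 0 10.8" "551.5 -223.6 24 180 0 10.8"
```

```text
t 1.35 cmd [ 527.5 -243.7  126.7] [180.     0.    10.81] meas [ 526.7 -243.8  126.5] [-1.7997e+02  8.0000e-02  1.0870e+01] F [-0.6  0.7  0.4] w 63.9 g 0.0
row 27.4 -15.2 36.7 -0.0 -0.0 0.01
row 27.4 -15.2 102.7 -0.0 -0.0 0.01
```

Call:
apply_moves(series="27 -15 37 0 0 0;27 -15 37 0 0 0;27 -15 60 0 0 0;27 -15 75 0 0 0;27 -15 90 0 0 0;27 -15 98 0 0 0;27 -15 102.5 0 0 0;27 -15 102.5 0 0 0;27 -15 102.5 0 0 0")

```text
time_s: 2.1
ee_pos: [0.5509, -0.2251, 0.0252]
tcp_rot: [180.0, -0.0, 10.8]
contact_force: [-0.0, 0.2, -0.3]
width: 0.0641
grasp_force: 0.0
```

```bash
python3 p.py "27 -15 102.5 0 0 0"; python3 - <<'E'
from h import *
im,W=cloud("side");np.savez("side1.npz",im=im,W=W)
cv2.imwrite("pics/s1.png",cv2.resize(im[130:230,220:353,::-1],(800,600),interpolation=cv2.INTER_CUBIC))
E
```

```text
t 2.1 cmd [ 551.2 -223.9   24.2] [180.     0.    10.81] meas [ 550.9 -225.1   25.2] [ 1.7996e+02 -4.0000e-02  1.0760e+01] F [-0.   0.2 -0.3] w 64.1 g 0.0
```

View pics/s1.png

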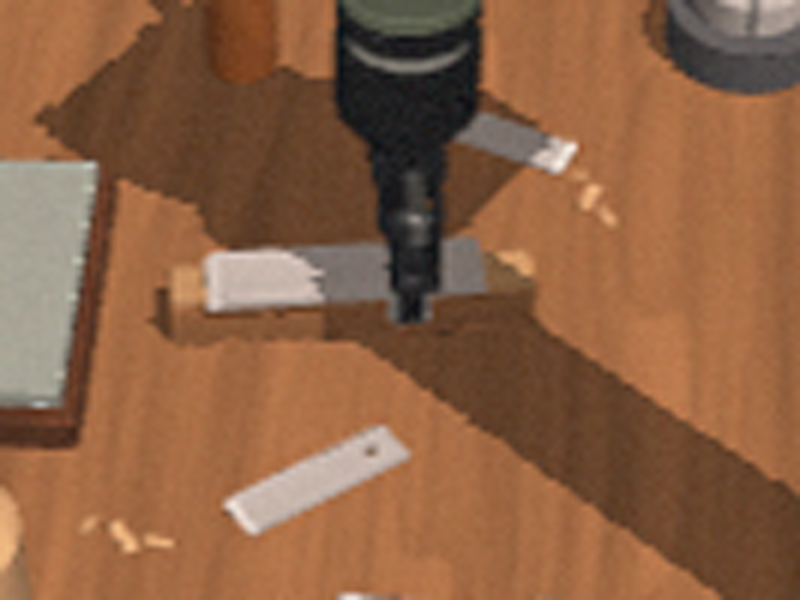

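The fingers straddle the iron's tail half at about (410,290), with the tips just below its edges. Closing now.

Call:
apply_moves(series="0 0 0 0 0 0;0 0 0 0 0 0;0 0 0 0 0 0;0 0 0 0 0 0;0 0 0 0 0 0;0 0 0 0 0 0;0 0 0 0 0 0;0 0 0 0 0 0", fingers=-0.3, newtons=50)

```text
time_s: 2.82
ee_pos: [0.5518, -0.2248, 0.0259]
tcp_rot: [179.9, -0.1, 10.8]
contact_force: [-0.8, -0.0, 6.5]
width: 0.0381
grasp_force: 50.8
```

```bash
python3 p.py ""
```

```text
t 2.82 cmd [ 551.2 -223.9   24.2] [180.     0.    10.81] meas [ 551.8 -224.8   25.9] [ 1.799e+02 -9.000e-02  1.083e+01] F [-0.8 -0.   6.5] w 38.1 g 50.76715528964996
```

```bash
cat > b.py <<'E'
# python3 b.py gx d px py yaw "lastrow" "ix iy iz [extra pitch]" ... (mm): rows that bring iron centre to bed coords
import sys,subprocess
from h import *
gx,d,px,py,yaw=map(float,sys.argv[1:6])
B=R.from_euler('y',12,degrees=True);Z=R.from_euler('z',yaw,degrees=True)
T=[]
for a in sys.argv[7:]:
    a=np.array(a.split(),float)
    t=np.array([-gx,0,-d]); e=a[3] if len(a)>3 else 0
    t=a[:3]+R.from_euler('y',e,degrees=True).apply(t)
    w=np.array([px,py,0])+Z.apply(np.array([-33,0,29])+B.apply(t))
    T.append(" ".join(map(str,[*w.round(2),180,12+e,yaw])))
subprocess.run(["python3","p.py",sys.argv[6],*T])
E
python3 b.py 30 9.6 571 276 8.75 "0 0 -126 0 0 0" "-95 0 60" "-75 0 10"
```

```text
t 2.82 cmd [ 551.2 -223.9  150.2] [180.     0.    10.81] meas [ 551.8 -224.8   25.9] [ 1.799e+02 -9.000e-02  1.083e+01] F [-0.8 -0.   6.5] w 38.1 g 50.76715528964996
row -31.4 -492.5 45.9 0.22 -12.0 2.06
row -22.3 -492.2 99.0 0.22 -12.0 2.06
```

Call:
apply_moves(series="0 0 -4 0 0 0;0 0 -12 0 0 0;0 0 -26 0 0 0;0 0 -60 0 0 0;0 0 -100 0 0 0;0 0 -126 0 0 0;0 0 -126 0 0 0")

```text
time_s: 3.4
ee_pos: [0.5551, -0.2264, 0.1583]
tcp_rot: [179.5, -0.6, 10.8]
contact_force: [1.9, -1.0, -1.2]
width: 0.0385
grasp_force: 50.9
```

Call:
apply_moves(series="-31 -492 20 0.2 -12 2;-31 -492 20 0.2 -12 2;-31 -492 20 0.2 -12 2;-31 -492 20 0.2 -12 2;-31 -492 20 0.2 -12 2;-31 -492 20 0.2 -12 2;-31 -492 20 0.2 -12 2;-31 -492 20 0.2 -12 2;-31 -492 20 0.2 -12 2;-31 -492 20 0.2 -12 2;-31 -492 20 0.2 -12 2;-31 -492 20 0.2 -12 2")

```text
time_s: 4.4
ee_pos: [0.4258, 0.2555, 0.1294]
tcp_rot: [-180.0, 12.1, 8.9]
contact_force: [0.6, 0.6, -3.2]
width: 0.038
grasp_force: 51.0
```

Call:
apply_moves(series="0 0 0 0 0 0;0 0 0 0 0 0;0 0 0 0 0 0;0 0 0 0 0 0")

```text
time_s: 4.73
ee_pos: [0.4281, 0.2521, 0.13]
tcp_rot: [179.9, 12.1, 8.7]
contact_force: [0.0, 0.2, -1.8]
width: 0.0381
grasp_force: 51.1
```

```bash
python3 b.py 30 9.6 571 276 8.75 "-31 -492 20 0.2 -12 2" "-95 0 40" "-75 0 10"; python3 - <<'E'
from h import *
s=get_state();print(s["contact_force"],s["moment"])
o=[]
for n in("top","side"):
    im,W=cloud(n);np.savez(n+"2.npz",im=im,W=W)
    u,v=proj(n,s["ee_pos"])[0].astype(int);print(n,u,v)
    o.append(cv2.resize(im[v-50:v+50,u-67:u+66,::-1],(400,300),interpolation=cv2.INTER_CUBIC))
cv2.imwrite("pics/s2.png",np.hstack(o))
E
```

```text
t 4.73 cmd [428.4 253.5 130.2] [179.99  12.     8.81] meas [428.1 252.1 130. ] [179.95  12.06   8.73] F [ 0.   0.2 -1.8] w 38.1 g 51.104180216789246
row 4.9 -0.5 45.4 0.02 0.0 0.05
row 24.9 -0.5 75.4 0.02 0.0 0.05
[ 0.01229278  0.23157594 -1.84551057] [-0.03258096 -0.08289151 -0.01615264]
top 161 237
side 321 289
```

View pics/s2.png

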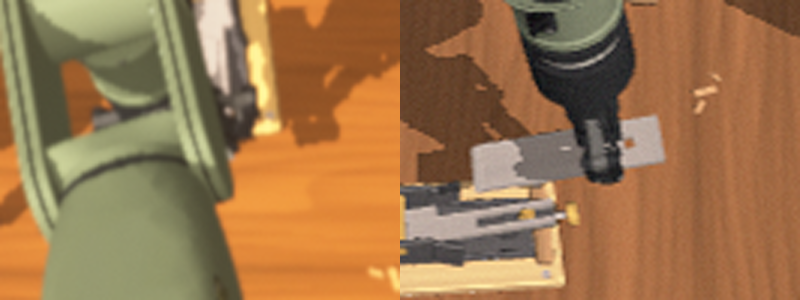

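```bash
cat > iron.py <<'E'
# iron pose in bed frame from the side camera (plane pose as the side camera sees it)
from fit import *
from scipy.optimize import minimize
def iron(im,W,guess,pl=(.570,.277,8.7)):
    """guess: x y z(mid) pitch yaw roll in bed frame (mm,deg); refine by edges of top face"""
    Q=R.from_euler('z',pl[2],degrees=True);o=np.array([pl[0],pl[1],0])
    f=cv2.GaussianBlur(im.astype(np.float32),(0,0),1.0)
    s=np.linspace(-.93,.93,60)
    def pts(off):
        P=[]
        for sg,ax in((1,0),(-1,0),(1,1),(-1,1)):
            q=np.zeros((60,3));q[:,2]=2.5
            if ax==0:q[:,0]=sg*(75+off);q[:,1]=s*20
            else:q[:,1]=sg*(20+off);q[:,0]=s*75
            P.append(q)
        return np.vstack(P)
    P=np.vstack([pts(2.5),pts(-2.5)])
    def world(P,g):
        b=(R.from_euler('zyx',[g[4],g[3],g[5]],degrees=True).apply(P)+g[:3])/1000
        return Q.apply(B.apply(b)+[-.033,0,.029])+o
    def cost(g):
        uv=proj("side",world(P,g))
        v=np.stack([map_coordinates(f[...,c],[uv[:,1],uv[:,0]],order=1) for c in range(3)],-1).reshape(2,-1,3)
        n=np.linalg.norm(v[0]-v[1],axis=-1)
        return -np.minimum(n,60).mean()
    g=np.array(guess,float);best=None
    # in-plane position from image; out-of-plane from depth
    for it in range(3):
        c=[(cost(g+[dx,dy,0,0,a,0]),dx,dy,a) for dx in np.arange(-8,8.1,1) for dy in np.arange(-6,6.1,1) for a in(-2,-1,0,1,2)]
        m=min(c); g=g+[m[1],m[2],0,0,m[3],0]
        b=B.inv().apply(Q.inv().apply(np.nan_to_num(W.reshape(-1,3))-o)-[-.033,0,.029])*1000
        k=R.from_euler('zyx',[g[4],g[3],g[5]],degrees=True).inv().apply(b-g[:3])
        hsv=cv2.cvtColor(im,cv2.COLOR_RGB2HSV).reshape(-1,3)
        ok=(abs(k[:,0])<70)&(abs(k[:,1])<16)&(abs(k[:,2]-2.5)<6)&(hsv[:,1]<70)&((k[:,0]>-15)|(k[:,0]<-55))
        A=np.c_[k[ok,0],k[ok,1],np.ones(ok.sum())]
        co=np.linalg.lstsq(A,k[ok,2]-2.5,rcond=None)[0]
        g[2]+=co[2];g[3]-=np.degrees(co[0]);g[5]+=np.degrees(co[1])
    return g,m[0],ok.sum()
E
python3 - <<'E'
from iron import *
D=np.load("side2.npz")
# guess from TCP: iron mid in bed frame
Q=R.from_euler('z',8.75,degrees=True);t=B.inv().apply(Q.inv().apply(np.array([.4284,.2530,.1302])-[.571,.276,0])-[-.033,0,.029])*1000
print("tcp bed",t.round(1))
print([np.round(x,2) for x in iron(D["im"],D["W"],[t[0]+30,t[1],t[2]+9.6,0,0,0])])
E
```

```text
tcp bed [-130.    -1.    75.8]
[array([-1.0004e+02, -2.0400e+00,  8.4850e+01,  5.3000e-01,  1.0000e+00,
        1.0000e-02]), np.float32(-48.11), np.int64(489)]
```

Call:
apply_moves(series="5 -1.5 30 0 0 0;5 -1.5 45 0 0 0;12 -1.5 60 0 0 0;18 -1.5 72 0 0 0;18 -1.5 72 0 0 0;18 -1.5 72 0 0 0")

```text
time_s: 5.33
ee_pos: [0.4303, 0.2541, 0.0559]
tcp_rot: [180.0, 12.1, 8.7]
contact_force: [0.5, 0.4, -2.1]
width: 0.0384
grasp_force: 51.1
```

```bash
sed -i 's/for it in range(3):/for st in(1.,.5,.25):/; s/np.arange(-8,8.1,1) for dy in np.arange(-6,6.1,1) for a in(-2,-1,0,1,2)/st*np.arange(-8,8.1,1) for dy in st*np.arange(-6,6.1,1) for a in st*np.array((-2,-1,0,1,2))/' iron.py
python3 b.py 30 9.6 571 276 8.75 "18 -1.5 72 0 0 0" "-40 0 10"; python3 - <<'E'
from iron import *
ms=[]
for i in range(4):
    im,W=cloud("side");s=get_state();ms.append(np.r_[s["ee_pos"]*1000,s["contact_force"]])
    p=ms[-1][:3]/1000
    Q=R.from_euler('z',8.75,degrees=True);t=B.inv().apply(Q.inv().apply(p-[.571,.276,0])-[-.033,0,.029])*1000
    print("tcp bed",t.round(1),[np.round(x,2) for x in iron(im,W,[t[0]+30,t[1],t[2]+9.6,0,0,0])])
np.savez("side3.npz",im=im,W=W)
print(np.round(ms,1))
E
```

```text
t 5.33 cmd [430.8 255.4  56. ] [179.99  12.     8.81] meas [430.3 254.1  55.9] [179.97  12.12   8.7 ] F [ 0.5  0.4 -2.1] w 38.4 g 51.1101633310318
row 41.9 1.0 3.4 0.02 0.0 0.05
tcp bed [-1.121e+02  1.000e-01  4.500e+00] [array([-83.57,  -0.44,  12.6 ,   0.56,   0.  ,   0.43]), np.float32(-49.21), np.int64(437)]
tcp bed [-111.7    0.4    5.1] [array([-82.24,   0.11,  13.71,   0.35,   0.  ,   0.41]), np.float32(-49.97), np.int64(438)]
tcp bed [-111.6    0.5    5.4] [array([-82.35,   0.29,  14.31,   0.39,   0.  ,  -0.12]), np.float32(-49.78), np.int64(449)]
tcp bed [-111.6    0.7    5.4] [array([-82.13,   0.41,  14.55,   0.29,   0.25,   0.44]), np.float32(-50.02), np.int64(443)]
[[ 4.310e+02  2.545e+02  5.670e+01  2.000e-01 -1.000e-01 -2.500e+00]
 [ 4.314e+02  2.549e+02  5.720e+01 -1.000e-01  6.000e-01 -2.200e+00]
 [ 4.315e+02  2.551e+02  5.740e+01 -2.000e-01 -0.000e+00 -2.400e+00]
 [ 4.315e+02  2.552e+02  5.750e+01 -6.000e-01  2.000e-01 -2.000e+00]]
```

Call:
apply_moves(series="6 0.4 4 0 0 0;12 0.4 4 0 0 0;18 0.4 4 0 0 0;23 0.4 4 0 0 0;28 0.4 4 0 0 0;32 0.4 4 0 0 0;36 0.4 4 0 0 0;40 0.4 4 0 0 0;44 0.4 4 0 0 0;44 0.4 4 0 0 0")

```text
time_s: 6.37
ee_pos: [0.4731, 0.2613, 0.0431]
tcp_rot: [180.0, 12.0, 8.8]
contact_force: [0.5, 0.8, -2.9]
width: 0.0379
grasp_force: 51.1
```

```bash
cat > look.py <<'E'
from iron import *
import sys
for i in range(2): im,W=cloud("side")
s=get_state();p=s["ee_pos"]
Q=R.from_euler('z',8.75,degrees=True);t=B.inv().apply(Q.inv().apply(p-[.571,.276,0])-[-.033,0,.029])*1000
F=B.inv().apply(Q.inv().apply(s["contact_force"]))
print("tcp bed",t.round(1),s["tcp_rot"].round(2),"F bed",F.round(1),"M",s["moment"].round(2),"w",s["width"],"t",s["time_s"])
if len(sys.argv)<2: print([np.round(x,2) for x in iron(im,W,[t[0]+30,t[1],t[2]+9.1,0,0,0])])
np.savez("last.npz",im=im,W=W)
E
python3 look.py; python3 b.py 30 9.6 571 276 8.75 "44 0.4 4 0 0 0"
```

```text
tcp bed [-68.3   0.4   0. ] [179.99  12.02   8.8 ] F bed [ 0.2 -0.1 -1.7] M [ 0.08 -0.08  0.02] w 0.038240137206851016 t 6.4667
[array([-39.07,   0.14,   9.27,   0.48,  -0.75,  -0.08]), np.float32(-41.48), np.int64(411)]
t 6.47 cmd [472.6 261.5  43. ] [179.99  12.     8.81] meas [472.3 261.2  43.2] [179.99  12.02   8.8 ] F [-0.1 -0.1 -1.7] w 38.2 g 51.117331981658936
```

Call:
apply_moves(series="3 0 0 0 0 0;6 0 0 0 0 0;9 0 0 0 0 0;12 0 0 0 0 0;14 0 0 0 0 0;16 0 0 0 0 0;18 0 0 0 0 0;20 0 0 0 0 0;22 0 0 0 0 0;22 0 0 0 0 0")

```text
time_s: 7.3
ee_pos: [0.494, 0.2645, 0.0386]
tcp_rot: [180.0, 12.0, 8.8]
contact_force: [0.6, -0.7, -1.9]
width: 0.0381
grasp_force: 51.1
```

```bash
python3 look.py; python3 b.py 30 9.6 571 276 8.75 "22 0 0 0 0 0"
```

```text
tcp bed [-46.4   0.4   0. ] [179.99  12.01   8.81] F bed [ 0.1  1.3 -1.9] M [-0.01 -0.12  0.01] w 0.03831178226756779 t 7.4
[array([-17.35,  -0.82,   9.38,   0.41,  -1.  ,   0.39]), np.float32(-37.92), np.int64(386)]
t 7.4 cmd [493.9 264.8  38.4] [179.99  12.     8.81] meas [493.5 264.5  38.6] [179.99  12.01   8.81] F [-0.5  1.2 -1.9] w 38.3 g 51.12229764461517
```

Call:
apply_moves(series="4 0 0 0 0 0;7 0 0 0 0 0;7 0 0.5 0 0 0;7 0 1 0 0 0;7 0 1.5 0 0 0;7 0 2 0 0 0;7 0 2 0 0 0")

```text
time_s: 7.98
ee_pos: [0.4996, 0.2654, 0.0351]
tcp_rot: [180.0, 12.0, 8.8]
contact_force: [0.2, 0.6, -2.3]
width: 0.0384
grasp_force: 51.1
```

```bash
python3 look.py; python3 b.py 30 9.6 571 276 8.75 "7 0 2 0 0 0"
```

```text
tcp bed [-39.5   0.4  -2. ] [179.99  12.01   8.81] F bed [ 0.4  0.3 -3.2] M [ 0.04 -0.13  0.01] w 0.03850036107976853 t 8.0833
[array([-11.46,   0.41,   7.2 ,   0.53,   1.5 ,   1.29]), np.float32(-33.56), np.int64(327)]
t 8.08 cmd [500.2 265.8  35. ] [179.99  12.     8.81] meas [499.8 265.5  35.2] [179.99  12.01   8.81] F [-0.4  0.3 -3.2] w 38.5 g 51.12887442111969
```

Lower gently until the pin or bed is felt.

Call:
apply_moves(series="0 0 0.4 0 0 0;0 0 0.8 0 0 0;0 0 1.2 0 0 0;0 0 1.2 0 0 0;0 0 1.2 0 0 0")

```text
time_s: 8.5
ee_pos: [0.4997, 0.2655, 0.0342]
tcp_rot: [180.0, 12.0, 8.8]
contact_force: [0.3, 0.4, -1.6]
width: 0.0382
grasp_force: 51.2
```

Call:
apply_moves(series="0 0 0.4 0 0 0;0 0 0.8 0 0 0;0 0 0.8 0 0 0;0 0 0.8 0 0 0")

```text
time_s: 8.83
ee_pos: [0.4997, 0.2655, 0.0339]
tcp_rot: [180.0, 12.0, 8.8]
contact_force: [-0.7, -1.1, 2.8]
width: 0.0385
grasp_force: 51.5
```

Call:
apply_moves(series="0.5 0 0 0 0 0;1 0 0 0 0 0;1.5 0 0 0 0 0;2 0 0 0 0 0;2 0 0 0 0 0")

```text
time_s: 9.25
ee_pos: [0.5015, 0.2659, 0.0333]
tcp_rot: [-180.0, 12.0, 8.8]
contact_force: [-1.6, 0.0, 4.6]
width: 0.0381
grasp_force: 51.7
```

Call:
apply_moves(series="0.5 0 0 0 0 0;1 0 0 0 0 0;1.5 0 0 0 0 0;2 0 0 0 0 0;2 0 0 0 0 0")

```text
time_s: 9.67
ee_pos: [0.5036, 0.2661, 0.0323]
tcp_rot: [180.0, 12.0, 8.8]
contact_force: [-1.4, 0.1, 2.3]
width: 0.0381
grasp_force: 51.5
```

```bash
python3 b.py 30 9.6 571 276 8.75 "4 0 2 0 0 0";python3 look.py
```

```text
t 9.67 cmd [503.7 266.3  32.2] [179.99  12.     8.81] meas [503.6 266.1  32.3] [180.    11.96   8.81] F [-1.4  0.1  2.3] w 38.1 g 51.532800793647766
tcp bed [-34.7   0.4  -4.4] [179.99  11.9    8.81] F bed [ 2.5 -0.1 -2.7] M [ 0.12 -0.36  0.04] w 0.038368358687774815 t 9.7667
[array([-5.16, -1.34,  4.87,  0.85, -2.75,  0.13]), np.float32(-33.44), np.int64(328)]
```

Call:
apply_moves(series="0 0 0.3 0 0 0;0 0 0.6 0 0 0;0 0 0.9 0 0 0;0 0 0.9 0 0 0")

```text
time_s: 10.1
ee_pos: [0.5039, 0.266, 0.0314]
tcp_rot: [180.0, 11.9, 8.8]
contact_force: [2.4, 0.2, -3.1]
width: 0.0381
grasp_force: 51.1
```

```bash
python3 b.py 30 9.6 571 276 8.75 "0 0 0.9 0 0 0";python3 look.py
```

```text
t 10.1 cmd [503.5 266.3  31.3] [179.99  12.     8.81] meas [503.9 266.   31.4] [179.99  11.91   8.8 ] F [ 2.4  0.2 -3.1] w 38.1 g 51.14454925060272
tcp bed [-34.7   0.3  -4.9] [179.99  11.92   8.8 ] F bed [ 3.8  0.3 -1.6] M [ 0.09 -0.79 -0.01] w 0.03805548292578872 t 10.2
[array([-4.67, -1.68,  4.41,  0.37, -3.5 ,  0.79]), np.float32(-33.03), np.int64(322)]
```

Call:
apply_moves(series="0.5 0 0 0 0 0;1 0 0 0 0 0;1 0 0.3 0 0 0;1 0 0.6 0 0 0;1 0 0.9 0 0 0;1 0 0.9 0 0 0")

```text
time_s: 10.7
ee_pos: [0.5039, 0.2661, 0.0306]
tcp_rot: [180.0, 12.0, 8.8]
contact_force: [1.7, 0.6, -2.1]
width: 0.0384
grasp_force: 51.2
```

```bash
python3 b.py 30 9.6 571 276 8.75 "1 0 0.9 0 0 0";python3 look.py
```

```text
t 10.7 cmd [504.3 266.4  30.2] [179.99  12.     8.81] meas [503.9 266.1  30.6] [179.99  12.01   8.81] F [ 1.7  0.6 -2.1] w 38.4 g 51.21185660362244
tcp bed [-34.4   0.4  -5.7] [179.99  12.01   8.81] F bed [ 2.6  0.1 -1.7] M [ 0.03 -0.39 -0.  ] w 0.038373484764187546 t 10.8
[array([-2.66, -0.33,  3.4 ,  0.49, -0.5 ,  0.71]), np.float32(-32.68), np.int64(320)]
```

Call:
apply_moves(series="0.5 0 0 0 0 0;0.5 0 0.3 0 0 0;0.5 0 0.6 0 0 0;0.5 0 0.9 0 0 0;0.5 0 0.9 0 0 0")

```text
time_s: 11.22
ee_pos: [0.5038, 0.2661, 0.0294]
tcp_rot: [180.0, 12.1, 8.8]
contact_force: [0.6, 0.0, -1.6]
width: 0.0384
grasp_force: 51.2
```

```bash
python3 b.py 30 9.6 571 276 8.75 "0.5 0 0.9 0 0 0";python3 look.py
```

```text
t 11.22 cmd [504.6 266.4  29.2] [179.99  12.     8.81] meas [503.8 266.1  29.4] [179.98  12.05   8.81] F [ 0.6  0.  -1.6] w 38.4 g 51.194719076156616
tcp bed [-34.2   0.4  -6.9] [179.99  12.05   8.81] F bed [ 1.1  0.9 -1.6] M [ 0.03 -0.22  0.03] w 0.0380475863067968 t 11.3167
[array([-4.7 , -0.56,  2.51,  0.3 , -1.25, -0.96]), np.float32(-32.98), np.int64(315)]
```

Call:
apply_moves(series="0 0 0.3 0 0 0;0 0 0.6 0 0 0;0 0 0.8 0 0 0;0 0 0.8 0 0 0")

```text
time_s: 11.65
ee_pos: [0.5038, 0.2661, 0.0289]
tcp_rot: [180.0, 12.0, 8.8]
contact_force: [0.1, -0.2, -1.1]
width: 0.0383
grasp_force: 51.3
```

```bash
python3 b.py 30 9.6 571 276 8.75 "0 0 0.8 0 0 0";python3 look.py
```

```text
t 11.65 cmd [504.4 266.4  28.5] [179.99  12.     8.81] meas [503.8 266.1  28.9] [179.98  12.03   8.81] F [ 0.1 -0.2 -1.1] w 38.3 g 51.28479480743408
tcp bed [-34.    0.4  -7.4] [179.99  12.02   8.81] F bed [-0.8  0.6 -1.4] M [-0.04 -0.05  0.  ] w 0.03823607920920407 t 11.75
[array([-2.51, -0.33,  2.14, -0.04, -1.  ,  0.75]), np.float32(-32.52), np.int64(318)]
```

Call:
apply_moves(series="0 0 0.3 0 0 0;0 0 0.6 0 0 0;0 0 0.8 0 0 0;0 0 0.8 0 0 0;0 0 0.8 0 0 0")

```text
time_s: 12.17
ee_pos: [0.5039, 0.2661, 0.0288]
tcp_rot: [180.0, 12.0, 8.8]
contact_force: [-2.7, -1.9, 5.6]
width: 0.0385
grasp_force: 51.7
```

```bash
python3 b.py 30 9.6 571 276 8.75 "0 0 0.8 0 0 0";python3 look.py
```

```text
t 12.17 cmd [504.2 266.4  27.7] [179.99  12.     8.81] meas [503.9 266.1  28.8] [179.99  12.01   8.81] F [-2.7 -1.9  5.6] w 38.5 g 51.74834489822388
tcp bed [-34.    0.4  -7.4] [179.99  12.01   8.81] F bed [-2.7 -1.   4.1] M [-0.17  0.36 -0.02] w 0.03825270032714159 t 12.2667
[array([-4.49, -0.34,  2.36, -0.12, -1.5 ,  1.03]), np.float32(-32.59), np.int64(313)]
```

Seated: 6 N on the bed, about 4 mm below where the pin was felt. I'll relieve the press and release.

Call:
apply_moves(series="0 0 -0.8 0 0 0;0 0 -0.8 0 0 0;0 0 -0.8 0 0 0;0 0 -0.8 0 0 0;0 0 -0.8 0 0 0;0 0 -0.8 0 0 0", fingers=0.4)

```text
time_s: 12.77
ee_pos: [0.504, 0.2661, 0.0286]
tcp_rot: [180.0, 12.0, 8.8]
contact_force: [-0.8, -0.4, -0.1]
width: 0.0598
grasp_force: 0.0
```

Call:
apply_moves(series="0 0 -10 0 0 0;0 0 -20 0 0 0;0 0 -40 0 0 0;0 0 -75 0 0 0;0 0 -110 0 0 0;0 0 -130 0 0 0;-20 0 -130 0 0 0;-60 0 -130 0 0 0;-60 0 -130 0 0 0")

```text
time_s: 13.52
ee_pos: [0.4658, 0.2602, 0.1689]
tcp_rot: [180.0, 12.5, 8.9]
contact_force: [-0.5, 0.7, -2.0]
width: 0.0599
grasp_force: 0.0
```

```bash
python3 p.py "0 0 -0.8 0 0 0"; python3 p.py "-60 0 -130 0 0 0"; python3 - <<'E'
from iron import *
im,W=cloud("side");t_,_=cloud("top")
np.savez("last.npz",im=im,W=W)
print([np.round(x,2) for x in iron(im,W,[-4,0,2.5,0,0,0])])
cv2.imwrite("pics/s4.png",np.hstack([cv2.resize(im[270:370,200:333,::-1],(400,300),interpolation=cv2.INTER_CUBIC),cv2.resize(t_[150:240,110:230,::-1],(400,300),interpolation=cv2.INTER_CUBIC)]))
E
```

```text
t 13.52 cmd [504.4 266.4  28.5] [179.99  12.     8.81] meas [465.8 260.2 168.9] [179.96  12.45   8.88] F [-0.5  0.7 -2. ] w 59.9 g 0.0
t 13.52 cmd [473.1 261.6 168.1] [179.99  12.     8.81] meas [465.8 260.2 168.9] [179.96  12.45   8.88] F [-0.5  0.7 -2. ] w 59.9 g 0.0
[array([-2.  , -1.5 ,  1.98, -0.18,  0.75, -0.11]), np.float32(-38.75), np.int64(353)]
```

View pics/s4.png

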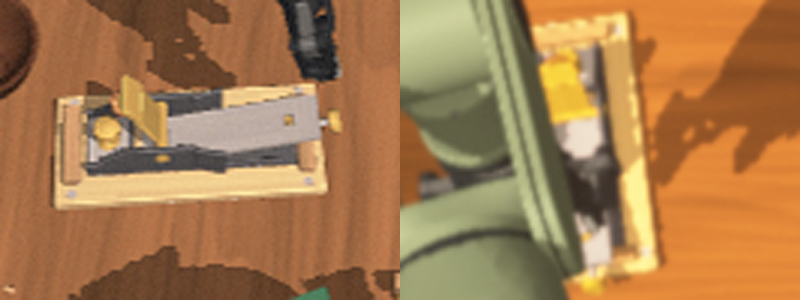

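Flat in the side view: the iron lies on the bed and the brass pin shows in its cut-out at about (290,120). The cap is still open. Next, swing the cap from the toe side.

```bash
cat > cap.py <<'E'
# python3 cap.py "lastrow" "X Z"|"phi u" ... ; plane-frame X,Z of TCP or cap angle/corner u
import sys,subprocess
from h import *
Q=R.from_euler('z',8.75,degrees=True);T=[]
for a in sys.argv[2:]:
    k,x,z=a.split();x=float(x);z=float(z)
    if k=="p":
        f=np.radians(x);u=z;x=22.4+u*np.cos(f)+np.sin(f)+11;z=39.7+u*np.sin(f)-np.cos(f)
    print(a,"X Z",round(x,1),round(z,1))
    w=np.array([571,276,0])+Q.apply([x,0,z]);T.append(" ".join(map(str,[*w.round(2),180,0,8.75])))
subprocess.run(["python3","p.py",sys.argv[1],*T])
E
python3 cap.py "" "x -60 175" "x 30 175" "x 88 150" "x 88 80"
python3 - <<'E'
from h import *
W=np.load("last.npz")["W"].reshape(-1,3)
q=R.from_euler('z',8.7,degrees=True).inv().apply(np.nan_to_num(W)-[.570,.277,0])*1000
m=(abs(q[:,1])<18)&(q[:,0]>15)&(q[:,0]<90)&(q[:,2]>55)
for z in range(55,125,6):
    k=m&(abs(q[:,2]-z)<3)
    if k.any(): print(z,k.sum(),q[k,0].min().round(),q[k,0].max().round(),q[k,1].min().round(),q[k,1].max().round())
E
```

```text
t 13.62 cmd [473.1 261.6 168.1] [179.99  12.     8.81] meas [471.8 261.3 169.6] [180.    11.94   8.85] F [1.1 0.1 0.5] w 59.6 g 0.0
row 36.7 0.7 -14.9 0.02 12.0 0.06
row 124.7 0.8 -33.6 0.02 12.0 0.06
row 186.6 0.8 -21.2 0.02 12.0 0.06
row 201.2 0.8 47.3 0.02 12.0 0.06
x -60 175 X Z -60.0 175.0
x 30 175 X Z 30.0 175.0
x 88 150 X Z 88.0 150.0
x 88 80 X Z 88.0 80.0
55 1 27.0 27.0 6.0 6.0
61 20 27.0 32.0 -15.0 16.0
67 13 29.0 32.0 -17.0 16.0
73 17 31.0 36.0 -17.0 17.0
79 4 33.0 36.0 -11.0 13.0
85 19 35.0 52.0 -17.0 17.0
91 43 35.0 59.0 -17.0 16.0
97 44 40.0 57.0 -16.0 15.0
103 15 44.0 49.0 -17.0 15.0
```

Call:
apply_moves(series="37 0.8 -15 0 7 0;78 0.8 -24 0 12 0;119 0.8 -33 0 12 0;150 0.8 -30 0 12 0;187 0.8 -21 0 12 0;187 0.8 -21 0 12 0;192 0.8 5 0 12 0;198 0.8 30 0 12 0;201 0.8 47 0 12 0;201 0.8 47 0 12 0;201 0.8 47 0 12 0", fingers=-1, newtons=20)

```text
time_s: 14.53
ee_pos: [0.6573, 0.2889, 0.0798]
tcp_rot: [180.0, 0.1, 8.8]
contact_force: [1.4, -0.4, 0.6]
width: -0.0001
grasp_force: 0.0
```

```bash
python3 cap.py "201 0.8 47 0 12 0" "x 70 80" "x 55 82" "p 80 45" "p 90 48" "p 100 50" "p 110 52" "p 120 54" "p 130 55" "p 140 56" "p 150 57" "p 160 58" "p 168 58"
```

```text
t 14.53 cmd [657.9 289.4  80.3] [179.99   0.     8.81] meas [657.3 288.9  79.8] [1.7997e+02 1.2000e-01 8.8000e+00] F [ 1.4 -0.4  0.6] w -0.1 g 0.0
row -17.9 -0.0 0.3 0.01 0.0 0.06
row -32.9 -0.0 -1.7 0.01 0.0 0.06
row -45.7 -0.0 -3.5 0.01 0.0 0.06
row -53.5 -0.0 -7.4 0.01 0.0 0.06
row -62.2 -0.0 -8.8 0.01 0.0 0.06
row -71.3 -0.1 -8.6 0.01 0.0 0.06
row -80.6 -0.1 -6.6 0.01 0.0 0.06
row -89.1 -0.1 -2.2 0.01 0.0 0.06
row -96.7 -0.1 3.9 0.01 0.0 0.06
row -103.3 -0.1 11.3 0.01 0.0 0.06
row -108.6 -0.1 19.8 0.01 0.0 0.06
row -111.0 -0.1 27.6 0.01 0.0 0.06
x 70 80 X Z 70.0 80.0
x 55 82 X Z 55.0 82.0
p 80 45 X Z 42.2 83.8
p 90 48 X Z 34.4 87.7
p 100 50 X Z 25.7 89.1
p 110 52 X Z 16.6 88.9
p 120 54 X Z 7.3 87.0
p 130 55 X Z -1.2 82.5
p 140 56 X Z -8.9 76.5
p 150 57 X Z -15.5 69.1
p 160 58 X Z -20.8 60.5
p 168 58 X Z -23.1 52.7
```

Call:
apply_moves(series="-9 0 0 0 0 0;-18 0 0 0 0 0;-25 0 -1 0 0 0;-32 0 -2 0 0 0;-37 0 -3 0 0 0;-42 0 -3 0 0 0;-46 0 -3.5 0 0 0;-50 0 -5.5 0 0 0;-54 0 -7.5 0 0 0;-58 0 -8 0 0 0;-62 0 -9 0 0 0;-62 0 -9 0 0 0")

```text
time_s: 15.53
ee_pos: [0.5948, 0.2794, 0.0892]
tcp_rot: [180.0, 0.1, 8.8]
contact_force: [-0.5, -0.2, 0.4]
width: 0.0002
grasp_force: 0.0
```

Call:
apply_moves(series="-5 0 0 0 0 0;-9 0 0 0 0 0;-14 0 1 0 0 0;-18 0 2 0 0 0;-23 0 4.5 0 0 0;-27 0 7 0 0 0;-31 0 9.5 0 0 0;-34.5 0 12.5 0 0 0;-38 0 16 0 0 0;-41 0 20 0 0 0;-41 0 20 0 0 0;-41 0 20 0 0 0")

```text
time_s: 16.53
ee_pos: [0.5544, 0.273, 0.0687]
tcp_rot: [180.0, 0.2, 8.8]
contact_force: [-0.9, 0.6, 0.4]
width: -0.0004
grasp_force: 0.0
```

```bash
python3 p.py "-62 0 -9 0 0 0">/dev/null; python3 cap.py "-41 0 20 0 0 0" "p 155 58" "p 160 58" "p 164 58" "p 168 58"; python3 - <<'E'
from h import *
im,W=cloud("side");np.savez("last.npz",im=im,W=W)
cv2.imwrite("pics/s5.png",cv2.resize(im[250:370,200:360,::-1],(800,600),interpolation=cv2.INTER_CUBIC))
E
```

```text
t 16.53 cmd [556.1 273.6  69.3] [179.99   0.     8.81] meas [554.4 273.   68.7] [179.97   0.18   8.81] F [-0.9  0.6  0.4] w -0.4 g 0.0
row -3.6 -0.1 4.2 0.01 0.0 0.06
row -5.6 -0.1 8.8 0.01 0.0 0.06
row -7.0 -0.1 12.7 0.01 0.0 0.06
row -8.0 -0.1 16.6 0.01 0.0 0.06
p 155 58 X Z -18.7 65.1
p 160 58 X Z -20.8 60.5
p 164 58 X Z -22.1 56.6
p 168 58 X Z -23.1 52.7
```

View pics/s5.png

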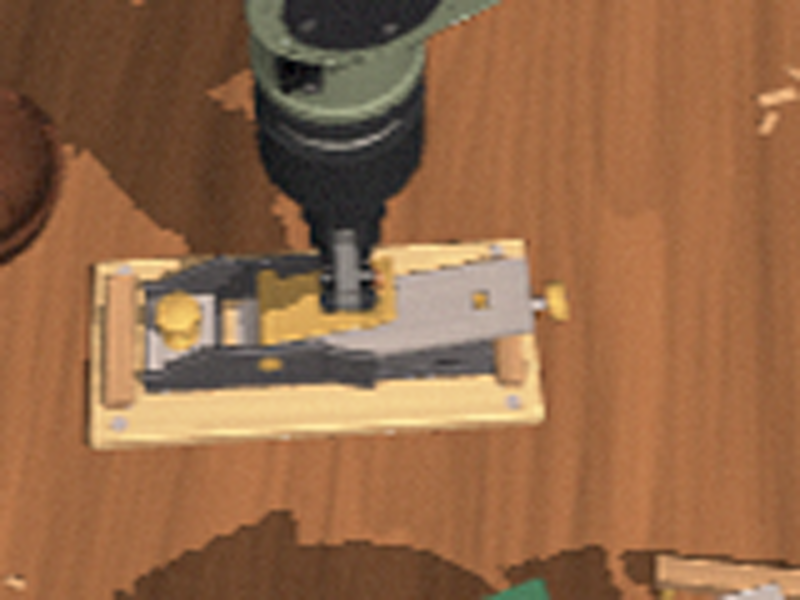

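The cap has followed the fingers and is nearly down, with the finger on its top at about (345,300). I'll finish it slowly.

Call:
apply_moves(series="-2 0 2 0 0 0;-3.5 0 4 0 0 0;-4.5 0 6.5 0 0 0;-5.5 0 9 0 0 0;-6.5 0 11 0 0 0;-7 0 12.5 0 0 0;-7.5 0 14 0 0 0;-7.5 0 14 0 0 0")

```text
time_s: 17.25
ee_pos: [0.548, 0.2721, 0.0552]
tcp_rot: [180.0, 0.0, 8.8]
contact_force: [0.9, 0.5, 0.7]
width: -0.0001
grasp_force: 0.4
```

Call:
apply_moves(series="0 0 0.5 0 0 0;0 0 1 0 0 0;0 0 1.5 0 0 0;0 0 1.5 0 0 0")

```text
time_s: 17.58
ee_pos: [0.5478, 0.2721, 0.0538]
tcp_rot: [180.0, 0.1, 8.8]
contact_force: [0.0, 0.6, 1.8]
width: -0.0001
grasp_force: 0.6
```

Call:
apply_moves(series="0 0 0.4 0 0 0;0 0 0.8 0 0 0;0 0 1 0 0 0;0 0 1 0 0 0")

```text
time_s: 17.92
ee_pos: [0.5482, 0.2722, 0.053]
tcp_rot: [180.0, 0.0, 8.8]
contact_force: [-0.2, 0.1, 1.1]
width: 0.0
grasp_force: 0.5
```

Call:
apply_moves(series="0 0 0.4 0 0 0;0 0 0.8 0 0 0;0 0 1 0 0 0;0 0 1 0 0 0")

```text
time_s: 18.25
ee_pos: [0.5483, 0.2722, 0.0521]
tcp_rot: [180.0, 0.0, 8.8]
contact_force: [-0.5, -1.1, 0.7]
width: -0.0002
grasp_force: 0.6
```

Call:
apply_moves(series="0 0 0.4 0 0 0;0 0 0.8 0 0 0;0 0 1 0 0 0;0 0 1 0 0 0")

```text
time_s: 18.58
ee_pos: [0.5484, 0.2722, 0.0516]
tcp_rot: [180.0, -0.0, 8.8]
contact_force: [-2.4, -0.8, 4.0]
width: -0.0001
grasp_force: 2.1
```

Call:
apply_moves(series="0 0 0.4 0 0 0;0 0 0.8 0 0 0;0 0 1.2 0 0 0;0 0 1.2 0 0 0")

```text
time_s: 18.92
ee_pos: [0.5485, 0.2722, 0.0514]
tcp_rot: [180.0, 0.0, 8.8]
contact_force: [-3.9, -2.0, 10.4]
width: -0.0005
grasp_force: 4.6
```

The cap rests firmly on the iron: 10 N with no further travel. Retreat straight up and check.

Call:
apply_moves(series="0 0 -3 0 0 0;0 0 -10 0 0 0;0 0 -30 0 0 0;0 0 -70 0 0 0;0 0 -110 0 0 0;0 0 -150 0 0 0;-40 0 -160 0 0 0;-80 0 -160 0 0 0;-110 0 -160 0 0 0;-110 0 -160 0 0 0;-110 0 -160 0 0 0;-110 0 -160 0 0 0")

```text
time_s: 19.92
ee_pos: [0.4404, 0.2555, 0.2104]
tcp_rot: [-180.0, -0.1, 8.8]
contact_force: [0.3, 0.4, 0.7]
width: -0.0001
grasp_force: 0.0
```

```bash
python3 - <<'E'
from iron import *
im,W=cloud("side")
print([np.round(x,2) for x in iron(im,W,[-4,0,2.5,0,0,0])])
Q=R.from_euler('z',8.7,degrees=True);b=B.inv().apply(Q.inv().apply(np.nan_to_num(W.reshape(-1,3))-[.570,.277,0])-[-.033,0,.029])*1000
for x in range(-70,60,8):
    k=(abs(b[:,0]-x)<4)&(abs(b[:,1])<7)
    if k.any(): print(x,np.median(b[k,2]).round(1),end="; ")
cv2.imwrite("pics/s6.png",cv2.resize(im[270:370,200:333,::-1],(800,600),interpolation=cv2.INTER_CUBIC))
E
```

```text
[array([-4.5 , -3.  ,  2.64, -0.74, -3.5 ,  0.95]), np.float32(-45.2), np.int64(115)]
-70 3.9; -62 4.7; -54 2.1; -46 4.6; -38 4.9; -30 5.0; -22 4.7; -14 6.8; -6 22.2; 2 21.7; 10 14.1; 18 15.7; 26 17.4; 34 18.8; 42 22.6; 50 26.0; 58 23.2;
```

View pics/s6.png

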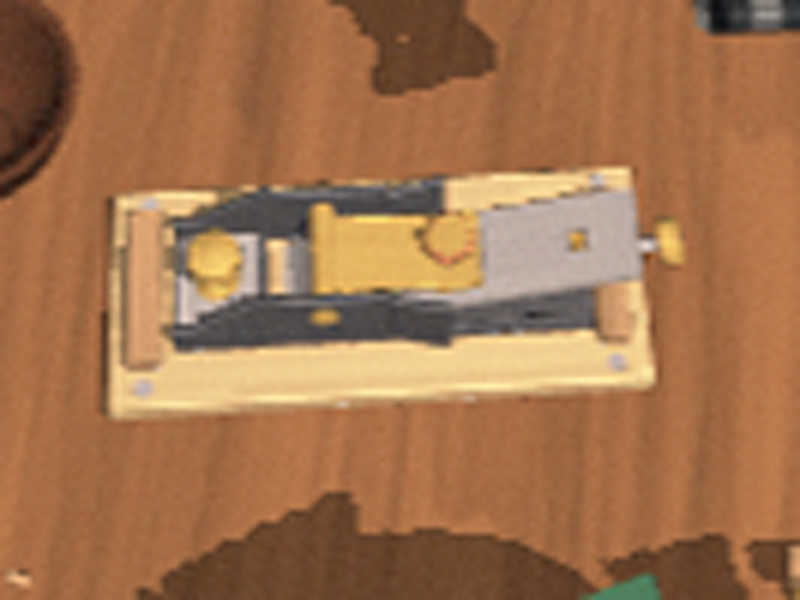

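The final view shows the cap closed on the iron, with the thumbscrew about 22 mm above the bed. The iron lies flat and parallel to the bed rib, and the pin shows in its cut-out at (577,240). Handing in.

```bash
python3 -c "
from plant import job_done;print(job_done())"
```

```text
the job is handed in; nothing more can be done
None
```

The iron lies flat on its bed with the cut-out over the adjuster pin and the lever cap closed on it; I touched nothing else on the bench, and handed the job in at about 20 s (no verdict was returned).

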